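Load the nut carrier and lay out the trike parts

TASK

Get the cargo-trike parts ready for the rebuild: unlock the carrier by turning its lock ring clockwise by the bar until its white line meets the white dot, then slide each domed cap nut across the grey carrier bed, without lifting it off the bed, until it drops flat into a pocket (any pocket, one nut each), and once they are all in, turn the ring back until its line meets the white T mark and leave it locked there. Also lay the crank arm, pedal, bearing and clamp flat in the wooden tray, each on its own black silhouette and matching it, the crank's big end on the big end of the drawing; the order of the tray work is up to you. Leave the other things on the bench where they are.

Things in the scene. Friction and masses are not known exactly. Their poses are not given: they have to be found in the camera images.
- bed: The nut carrier: a fixed, level grey plate 290 x 360 mm (along its x and y), on the robot's right (-y) side. Origin under its centre on the bench; the flat top, on which the nuts slide, is 18 mm above the bench. A steel rim 6 mm thick around it stands 6 mm above the top. Lock ring at its -y end (axis at y = -85 mm in the bed's frame); the loose nuts start at the +y end (y 85 to 105 mm).
- pocket0 (a point): Centre of the floor of a round pocket in the bed, 68 mm across and 10 mm deep (floor 8 mm above the bench, the bed's +x side), 95 mm from the lock ring's axis. Axes as the bed's.
- pocket1 (a point): Centre of the floor of a round pocket in the bed, 68 mm across and 10 mm deep (floor 8 mm above the bench, the middle one), 95 mm from the lock ring's axis. Axes as the bed's.
- pocket2 (a point): Centre of the floor of a round pocket in the bed, 68 mm across and 10 mm deep (floor 8 mm above the bench, the bed's -x side), 95 mm from the lock ring's axis. Axes as the bed's.
- nut0_mid (a point): A loose cap nut, domed side up, 0.18 kg: a round flange 60 mm across and 14 mm thick below, a hexagonal dome 42 mm across above it, 34 mm tall in all. The point is on its axis 17 mm above its underside. Two or three nuts are present; an absent one reads None. Seated in a pocket, its flange stands 4 mm above the bed.
- nut1_mid (a point): A loose cap nut, domed side up, 0.18 kg: a round flange 60 mm across and 14 mm thick below, a hexagonal dome 42 mm across above it, 34 mm tall in all. The point is on its axis 17 mm above its underside. Two or three nuts are present; an absent one reads None. Seated in a pocket, its flange stands 4 mm above the bed.
- nut2_mid (a point): A loose cap nut, domed side up, 0.18 kg: a round flange 60 mm across and 14 mm thick below, a hexagonal dome 42 mm across above it, 34 mm tall in all. The point is on its axis 17 mm above its underside. Two or three nuts are present; an absent one reads None. Seated in a pocket, its flange stands 4 mm above the bed.
- collar (a joint): Angle of the captive lock ring about its upright axis, rad, growing anticlockwise from above; range -0.1 to 0.95. Stiff (0.12 N m), stays where left. It starts near locked (0.57 to 0.83), its tabs over the pockets, blocking them. At 0.08 its line meets the white dot (open, tabs between the pockets); at 0.70 the T mark (locked, each tab over a seated nut's flange).
- collar_grip (a point): On the ring's axis, 51 mm above the bench, in its black grip bar: 90 mm long along this point's x, 18 mm wide along its y, top 62 mm above the bench. Axes turn with the ring, parallel to the bed's when locked. Ring disc 118 mm across, up to 12 mm above the bed's top; tabs 24 mm wide reach 73 mm from the axis, 6 to 12 mm above the bed's top.
- tray: Fixed wooden tray, 330 mm along its x and 190 mm along its y, on the robot's left (+y) side, yaw varying by up to 0.15 rad. Origin at the centre of its underside on the bench; inner floor 6 mm above the bench, walls 6 mm thick whose tops are 14 mm above the bench. Black silhouettes painted on its floor show the four places.
- spot_pedal (a point): On the tray's floor, centre of the rectangular silhouette (56 x 94 mm, long along the tray's y).
- spot_crank (a point): On the tray's floor, middle of the crank's silhouette, which lies along the tray's y; half-way between the centres of its two ends.
- spot_crank_big (a point): On the tray's floor, centre of the crank silhouette's big end, 55 mm from its middle towards the tray's -y.
- spot_bearing (a point): On the tray's floor, centre of the round silhouette, 56 mm across.
- crank_mid (a point): The loose aluminium crank arm, 0.3 kg, 28 mm thick and 147 mm long, lying flat: a bar 26 mm wide along its x axis between a big round end (44 mm across, centre at x = -55 mm, with a square hole drawn on top) and a small round end (30 mm across, centre at x = +55 mm). The point is half-way between the two ends' centres, half-way up (14 mm).
- crank_big (a point): Centre of the crank arm's big end, half-way up.
- pedal_mid (a point): The loose flat pedal, 0.25 kg: a black block 90 mm along its x, 52 mm wide along its y, 30 mm thick, with a steel barrel in the middle. The point is at its centre. It may lie either way round on its silhouette.
- bearing_mid (a point): The loose sealed bearing, 0.28 kg: a solid steel cylinder 52 mm across and 32 mm tall, standing on its flat face. The point is at its centre.
- spot_clamp (a point): On the tray's floor, centre of the silhouette with two round ends (84 x 44 mm, long along the tray's y).
- clamp_mid (a point): The loose dark steel clamp block, 0.26 kg: flat-sided with round ends, 80 mm long along its x, 40 mm wide along its y, 30 mm tall, two bolt heads on top. The point is at its centre. It may lie either way round on its silhouette.
- oil_tin: Bystander: low round tin, 52 mm across, 45 mm tall, beyond the parts. Origin under its centre.
- grease_jar: Bystander: jar 52 mm across, 45 mm tall. Origin under its centre.
- tape_roll: Bystander: black ring of tape, 72 mm across, 25 mm tall, on the robot's side of the bed.
There are look-alikes about, which are no part of the job. Leave any red look-alike of the part that bears bearing_mid alone.

How it is judged (in metres and radians):
On the way, in this order (a step that is already met when the one before it is completed fails the run):
1. the lock ring is turned back to open (value of joint collar below 0.2 rad), for 0.3 s.
2. every nut present lies flat in a pocket (z of each of nut0_mid, nut1_mid, nut2_mid in the frame of bed below 0.028 m and angle between each of nut0_mid, nut1_mid, nut2_mid's own z axis and vertical below 0.1 rad and (horizontal distance between nut0_mid and pocket0 below 0.008 m or horizontal distance between nut0_mid and pocket1 below 0.008 m or horizontal distance between nut0_mid and pocket2 below 0.008 m) and (horizontal distance between nut1_mid and pocket0 below 0.008 m or horizontal distance between nut1_mid and pocket1 below 0.008 m or horizontal distance between nut1_mid and pocket2 below 0.008 m) and (horizontal distance between nut2_mid and pocket0 below 0.008 m or horizontal distance between nut2_mid and pocket1 below 0.008 m or horizontal distance between nut2_mid and pocket2 below 0.008 m)), for 0.3 s.
3. then the lock ring is turned to its locked mark (all of step 2 and value of joint collar between 0.62 and 0.78 rad), for 0.3 s.
At the end, for the whole second after the job is handed in: Nuts flat on pocket floors, within 8 mm of centre; ring at 0.62 to 0.78 rad, still; tray parts flat on its floor, at rest, centres within 12 mm of their silhouettes', crank big end within 14 mm of the drawn one, pedal and clamp within 0.2 rad of tray y either way (all of step 3 and horizontal distance between crank_mid and spot_crank below 0.012 m and horizontal distance between crank_big and spot_crank_big below 0.014 m and z of crank_mid in the frame of tray between 0.016 and 0.024 m and horizontal distance between pedal_mid and spot_pedal below 0.012 m and angle between the x axis of each of pedal_mid, clamp_mid and the y axis of tray, either way round below 0.2 rad and z of pedal_mid in the frame of tray between 0.017 and 0.025 m and horizontal distance between bearing_mid and spot_bearing below 0.012 m and z of bearing_mid in the frame of tray between 0.018 and 0.026 m and horizontal distance between clamp_mid and spot_clamp below 0.012 m and z of clamp_mid in the frame of tray between 0.017 and 0.025 m and velocity of joint collar between -0.05 and 0.05 rad/s and linear speed of each of crank, pedal, bearing, clamp below 0.02 m/s); the robot touches nothing.
It fails at once if a nut is lifted off the bed (more than 12 mm above its top) (z of any of nut0_mid, nut1_mid, nut2_mid in the frame of bed above 0.047 m).
It fails at once if a bystander is moved by more than 30 mm (distance of any of oil_tin, grease_jar, tape_roll from where it was at the start of the episode above 0.03 m).
Of nut0, nut1, nut2 only 2 to 3 are there at a start; the rules pass over those that are not, and their reading is None.
At some moment in a run one of crank, pedal, bearing, clamp may be knocked a few centimetres aside while the robot is not near it.
Once in a run the grip may slacken for a moment while it holds something.
It also fails if it takes over 208 s, if anything falls off the work surface, if the arm or the gripper's body presses on something with over 40 N, if the wrist force passes 120 N, or if a joint passes its speed limit or range.

ROBOT

A 7-joint arm with a two-finger parallel gripper is mounted at the origin on the work surface. World frame = base frame: x ahead of the robot, y to its left, z up, the work surface at z = 0. Lengths are in m, angles in degrees, forces in N, time in s.
With the tool pointing down it reaches from about 0.4 to 0.85 m from the base axis. Payload 6.9 kg.
Tool frame: the origin (TCP) lies between the finger pads; the fingertips stand 25 mm ahead of it and the grasp point (between the pads) lies 6 mm ahead of it; z points along the fingers, y is the line along which they close (so a half turn about z gives the same grasp; the last joint's range is limited). The gripper opens to 85 mm and grips with 20 to 120 N. Pads are 22 mm wide; open, the fingers measure 114 mm over their backs; the gripper's body (76 mm by 85 mm) begins 54 mm behind the grasp point. The pads swing forward as they close: fully open they stand 13 mm farther back than shut.
Start: joints at [-67.924, 29.078, -13.613, 85.955, 7.202, 65.827, -8.869], TCP at [0.173, 0.601, 0.256] pointing down, gripper open.
Joint ranges: [-176.47, 176.47], [-13.61, 117.27], [-81.72, 77.17], [0.22, 143.17], [-87.28, 267.28], [10, 112.55], [-165.47, 165.47]. Speed limits (degrees/s): [136.94, 136.94, 180, 180, 180, 180, 180].

INTERFACE

Orientations are given as [roll, pitch, yaw] about the fixed x, y, z axes, in that order (R = Rz(yaw) Ry(pitch) Rx(roll)).
In Python, from bench import sense, grab_frame, sign_off, silhouettes, tip_of gives the robot as it stands. The module is installed in compiled form; this text tells all that it offers.
- The arm moves only by the tool carry_out, never from a script. Its argument "steps" is a list that holds one entry, the list of rows, each a list of 4 numbers: the shift along the tool's x, y, z in cm, then the turn about the tool's z in rad. A call has exactly 8 rows; each row is the pose to reach, as a shift and turn from the pose commanded when the call began, along the tool's axes at that moment; what a row does not reach only later rows make up. A row lasts 1/8 s, in which the tool goes at most 62.5 mm and 10.7 degrees, less where a joint would pass 70% of its speed; a pose out of reach is approached as far as the arm can. A call with a gripper value outside its range is refused whole. "claw" is the gripper's target within -1 to 1 (shut at 1, half-way at 0, fully open at -1), set as the call begins (left out, the last holds). The fingers move at their own pace and stop on an object; "grip_force" is the grip in N (left out, the last holds). Time passes only in rows, so rows that repeat a pose let the fingers close, or fill a call up. It gives the time, the measured TCP pose, the force, the opening and the grip force at its end, in the units of the state.
- sense(): the state, without advancing time (a new reading comes with each control period).
- grab_frame(name): name is "scene" or "top"; returns a dict with "img" (480x640x3 uint8, red, green, blue), "z_map" (480x640 float32, m along the optical axis (not along the pixel's ray), 0 where there is no reading), "K" (3x3 intrinsics, pixels), "R" (3x3) and "t" (3): a world point X has camera coordinates R X + t. Camera axes: x right, y down, z forward; pixel columns grow to the right and rows downward; lengths in m; the calibration is good to about 2 mm. A picture is of the moment at which its call begins.
- sign_off(): hands the job in; it is judged then, once.
Trained networks look in a picture, given as the dict that the camera call returned (one of the last four; its "shot" number tells which), for a name from the list of things; names that differ only in an ending like _2 or _b are one class to them, and where a whole thing is asked for, a point or a joint stands for the part that bears it (a point fixed in the world has none). Each returns a list of dicts, best first, with "confidence" (0 to 1); they miss things now and then, are a little off and sometimes report something else, mostly with a low value. They report only what shows in the picture. A call takes as long as a camera call. They do not tell look-alikes from the thing itself.
- silhouettes(thing, picture): "mask" (480x640 bool, what is visible of it) and "extent" ([left, top, right, bottom] in pixels, round what is visible of it).
- tip_of(thing, picture): "uv" ([column, row] in pixels: a listed point, or the origin of a listed thing).
The state is a dict: "t": time; "joint_pos": joint angles; "qvel": joint speeds; "joint_efforts": joint torques, N m; "eef_pos": TCP position; "orientation": TCP orientation; "wrist_force": force on the tool from outside, world axes, zero at the start; "moment": the same for the moment, N m; "finger_gap": finger opening in m; "gripper_force": force on a finger pad.
Only numpy, scipy, OpenCV 4.12 (cv2) and the standard library are available. Lean on these libraries where they do the work, as an engineer would, in place of code of your own. Each camera call takes 0.05 s, during which the arm holds its last target. There are 200 camera calls.

## Working session

There is one attempt and no reset: what is moved stays moved. The work goes in short steps, Python scripts to look and compute and a tool call to move; the robot and the scene stay as the last step left them, time stands still between calls to the robot, and variables do not carry over. Pictures are saved under pics/ and viewed, at most 14 in all, crops included, and the job is handed in when it is done.

Besides the shell and the picture viewer there is one more tool, called after ">>>" as name(argument=value, ...) on one line, values as JSON. carry_out: Moves the arm, as the interface text tells. Its arguments: {"type":"object","properties":{"steps":{"type":"array","items":{"type":"array","items":{"type":"array","items":{"type":"number"}}}},"claw":{"type":"number"},"grip_force":{"type":"number"}},"required":["steps"]}

```bash
mkdir -p pics; cat > h.py <<'E'
import numpy as np, cv2
from bench import *
def save(f,name,box=None,scale=1):
    im=f["img"][:,:,::-1]
    if box: im=im[box[1]:box[3],box[0]:box[2]]
    if scale!=1: im=cv2.resize(im,None,fx=scale,fy=scale,interpolation=cv2.INTER_CUBIC)
    cv2.imwrite("pics/"+name,im)
def at_z(f,uv,z):
    "pixel ray meets plane z"
    d=f["R"].T@np.linalg.inv(f["K"])@np.array([uv[0],uv[1],1.]); c=-f["R"].T@f["t"]
    return c+d*(z-c[2])/d[2]
def cloud(f):
    v,u=np.mgrid[:480,:640]; z=f["z_map"]
    p=np.stack([u,v,np.ones_like(u)],-1)@np.linalg.inv(f["K"]).T*z[...,None]
    w=(p-f["t"])@f["R"]; w[z==0]=np.nan
    return w
def proj(f,X):
    p=f["K"]@(f["R"]@np.asarray(X,float)+f["t"]); return p[:2]/p[2]
E
python3 - <<'E'
from h import *
for n in("scene","top"):
    f=grab_frame(n); save(f,n+"0.png")
    print(n,f["K"][0,0],(-f["R"].T@f["t"]).round(3),f["R"].round(2).tolist())
    H={"bed":0,"tray":0,"pocket0":.008,"pocket1":.008,"pocket2":.008,"nut0_mid":.035,"nut1_mid":.035,"nut2_mid":.035,"collar_grip":.051,"spot_pedal":.006,"spot_crank":.006,"spot_crank_big":.006,"spot_bearing":.006,"spot_clamp":.006,"crank_mid":.014,"crank_big":.014,"pedal_mid":.015,"bearing_mid":.016,"clamp_mid":.015,"oil_tin":0,"grease_jar":0,"tape_roll":0}
    for k,z in H.items():
        print(k,[(round(d["confidence"],2),np.round(d["uv"]).astype(int).tolist(),at_z(f,d["uv"],z)[:2].round(3).tolist()) for d in tip_of(k,f)[:4]])
s=sense();print(s["eef_pos"],s["orientation"],s["finger_gap"],s["wrist_force"])
E
```

```text
scene 446.55733389882806 [0.973 0.141 0.747] [[-0.18, 0.98, -0.01], [0.84, 0.14, -0.53], [-0.52, -0.11, -0.85]]
bed [(0.7, [175, 222], [0.539, -0.243])]
tray [(0.96, [472, 259], [0.524, 0.343])]
pocket0 [(0.91, [173, 181], [0.445, -0.279]), (0.66, [136, 250], [0.618, -0.29]), (0.64, [184, 219], [0.534, -0.224])]
pocket1 [(0.91, [173, 181], [0.445, -0.279]), (0.66, [136, 250], [0.618, -0.29]), (0.64, [184, 219], [0.534, -0.224])]
pocket2 [(0.91, [173, 181], [0.445, -0.279]), (0.66, [136, 250], [0.618, -0.29]), (0.64, [184, 219], [0.534, -0.224])]
nut0_mid []
nut1_mid [(0.57, [229, 222], [0.542, -0.124]), (0.54, [179, 220], [0.553, -0.219])]
nut2_mid [(0.84, [200, 270], [0.649, -0.145])]
collar_grip [(0.6, [136, 201], [0.536, -0.308]), (0.48, [175, 184], [0.484, -0.249])]
spot_pedal [(0.8, [477, 216], [0.427, 0.351])]
spot_crank [(0.75, [472, 265], [0.54, 0.342])]
spot_crank_big [(0.9, [442, 255], [0.528, 0.286]), (0.54, [136, 199], [0.503, -0.339])]
spot_bearing [(0.76, [436, 301], [0.624, 0.279]), (0.7, [289, 372], [0.792, 0.047]), (0.36, [439, 255], [0.528, 0.28]), (0.31, [176, 182]
[... 2072 characters left out ...]
(0.23, [469, 241], [0.537, -0.33])]
crank_mid [(0.73, [282, 282], [0.448, 0.112])]
crank_big [(0.59, [306, 277], [0.459, 0.056]), (0.59, [447, 278], [0.452, -0.272])]
pedal_mid [(0.87, [290, 238], [0.55, 0.093]), (0.37, [306, 142], [0.778, 0.051])]
bearing_mid [(0.85, [274, 320], [0.36, 0.132]), (0.84, [206, 350], [0.294, 0.287]), (0.71, [306, 189], [0.664, 0.055])]
clamp_mid []
oil_tin [(0.73, [430, 334], [0.32, -0.232]), (0.6, [253, 145], [0.777, 0.179])]
grease_jar [(0.89, [310, 143], [0.781, 0.042])]
tape_roll [(0.96, [430, 335], [0.318, -0.231])]
[0.17261191 0.60065896 0.25626351] [-1.79995367e+02  2.61978771e-04  1.63966883e+02] 0.08517105144706533 [-0.68466612  0.88252704 -0.57732518]
```

View pics/scene0.png

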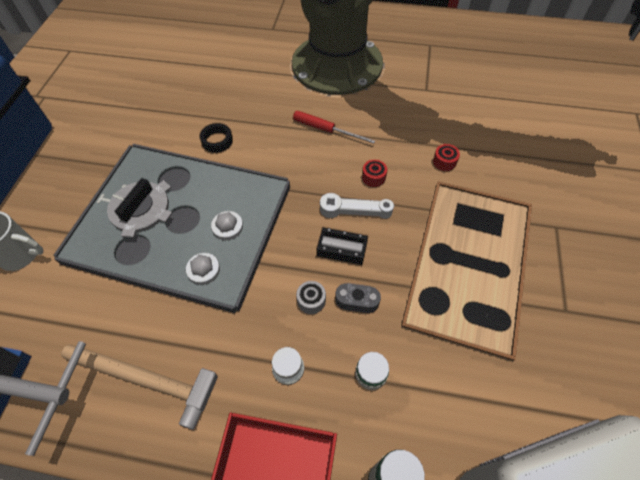

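View pics/top0.png

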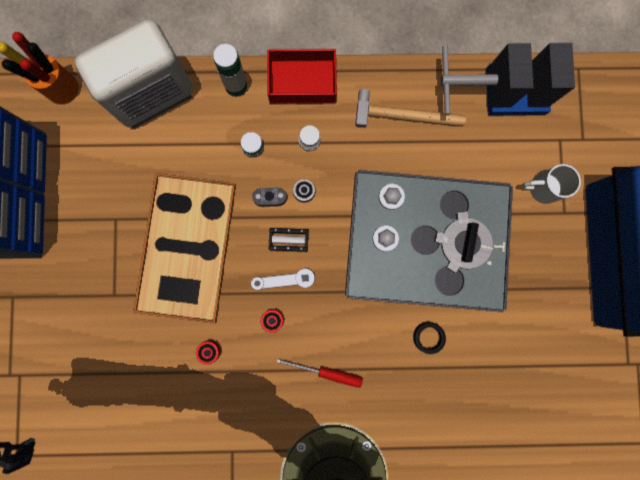

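Two nuts show on the bed: scene (227,222) and (202,268). There are three bearing-like things: grey at scene (312,297) / top (304,190), red at (374,172), and red at (446,156). The grey one fits, since the red ones are look-alikes to leave alone. I'll confirm it with a crop and measure precisely.

```bash
cat > m.py <<'E'
from h import *
def blobs(w,lo,hi,box,cell=.001):
    "min-area rects of heights lo..hi in world box x0,x1,y0,y1"
    m=(w[...,2]>lo)&(w[...,2]<hi)&(w[...,0]>box[0])&(w[...,0]<box[1])&(w[...,1]>box[2])&(w[...,1]<box[3])
    n,l,st,c=cv2.connectedComponentsWithStats(m.astype(np.uint8)); out=[]
    for i in range(1,n):
        if st[i,4]<40: continue
        p=w[l==i]; r=cv2.minAreaRect((p[:,:2]*1000).astype(np.float32))
        out.append((st[i,4],np.round(r[0],1),np.round(r[1],1),round(r[2],1),np.round(p.mean(0)*1000,1)))
    return out
E
python3 - <<'E'
from m import *
for n in("top","scene"):
    f=grab_frame(n); w=cloud(f)
    if n=="top": save(f,"crop1.png",(240,165,520,365),2.8)
    print(n,"bench z",np.nanmedian(w[300:320,280:320,2]) if n=="top" else '')
    for nm,lo,hi,b in(("bed",.012,.07,(.35,.75,-.45,0)),("rim",.021,.0265,(.35,.75,-.45,0)),("bar",.054,.07,(.4,.75,-.45,-.2)),("nuts",.042,.06,(.4,.75,-.2,0)),("parts",.02,.05,(.4,.72,0,.2)),("tray",.009,.03,(.35,.8,.2,.5))):
        print(nm); [print("  ",*b) for b in blobs(w,lo,hi,b)]
    # dark silhouettes
    g=f["img"].max(2)<45
    m=g&(w[...,0]>.36)&(w[...,0]<.72)&(w[...,1]>.22)&(w[...,1]<.45)
    k,l,st,c=cv2.connectedComponentsWithStats(m.astype(np.uint8))
    for i in range(1,k):
        if st[i,4]>150:
            q=np.array([at_z(f,(u,v),.006)[:2] for v,u in zip(*np.where(l==i))])
            r=cv2.minAreaRect((q*1000).astype(np.float32)); print("sil",st[i,4],np.round(r[0],1),np.round(r[1],1),round(r[2],1),(q.mean(0)*1000).round(1))
E
```

```text
top bench z -3.0112169765176782e-05
bed
   18723 [ 539.6 -233.6] [374.3 302.9] 84.0 [ 538.  -229.6   21.9]
rim
   61 [ 698.1 -112.6] [54.2 10.6] 83.8 [ 700.  -110.7   23.6]
   92 [ 692.  -190.9] [97.3  7.3] 84.8 [ 691.6 -191.4   23.9]
   64 [ 679.8 -298.1] [68.6  8.2] 84.7 [ 680.3 -297.9   24. ]
   69 [ 670.7 -388.8] [76.   7.2] 83.7 [ 671.3 -386.2   24. ]
   121 [610.  -57.2] [  8.8 118.6] 84.0 [611.1 -56.2  23.8]
   108 [ 611.5 -424. ] [ 11.8 105.5] 81.0 [ 609.4 -423.2   23.8]
   105 [ 510.3 -411.1] [91.  15.9] 0.1 [ 511.  -412.1   23.6]
   55 [ 438.1 -406. ] [ 7.7 48.9] 83.9 [ 438.2 -405.5   24. ]
   66 [406.1 -82.8] [69.3  6.1] 83.4 [406.1 -82.6  24.1]
   266 [ 389.5 -257.3] [277.4   9.3] 84.0 [ 388.1 -257.4   23.7]
bar
   346 [ 530.6 -316.7] [19.4 90.5] 77.0 [ 529.8 -315.5   61.8]
nuts
   202 [ 641.1 -145. ] [39.2 34.4] 76.5 [ 640.8 -144.2   48.5]
   201 [ 543.9 -128.5] [34.9 36.6] 89.4 [ 543.9 -127.6   48.8]
parts
   393 [660.1  59.3] [49.  51.8] 89.3 [659.1  59.3  32.2]
   541 [646.5 139.7] [40.3 78.7] 0.9 [645.9 140.   30. ]
   712 [545.4  97. ] [90.  52.1] 87.0 [545.1  97.  
[... 700 characters left out ...]
0.6 -317.3] [20.2 90.3] 76.8 [ 533.4 -315.5   60.6]
nuts
   249 [ 546.6 -127.5] [34.3 38.5] 22.1 [ 547.9 -126.4   47.9]
   295 [ 643.4 -145.2] [37.6 35.4] 89.5 [ 645.2 -143.1   47.9]
parts
   929 [449.5 110.9] [ 43.1 144.5] 9.0 [454.1 105.9  25.3]
   1107 [546.1  96.8] [89.8 53.6] 87.3 [548.   97.1  26.4]
   683 [660.8  59.2] [51.1 50.5] 82.5 [663.1  59.9  31.2]
   940 [647.2 140. ] [79.3 42.2] 89.6 [648.9 140.   29. ]
tray
   1865 [532.9 338.9] [190.4 331.7] 81.8 [558.  342.2  12.7]
sil 922 [433.4 353.4] [88.9 49. ] 81.8 [433.6 353.7]
sil 949 [534.4 334.8] [144.8  39.7] 78.6 [531.  331.4]
sil 510 [623.3 275.2] [48. 50.] 10.0 [623.4 275.7]
sil 787 [636.9 366.3] [77.7 38.6] 82.4 [637.2 366.7]
```

View pics/crop1.png

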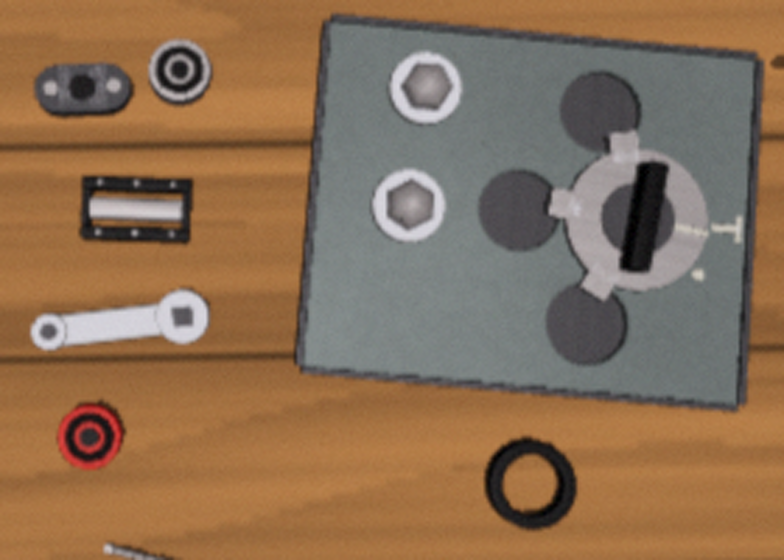

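The crop shows the grey bearing, upper left at crop (179,70), with no red on it. The clamp, pedal and crank lie below it, and both nuts, the pockets and the ring with its line, T and dot are clear. The ring reads about 0.58, so it needs about 0.50 rad clockwise to open.

```bash
cat > go.py <<'E'
import sys,json
from h import *
# usage: go.py x y z yaw [x y z yaw ...]  (m, deg) -> shift cm + turn rad in current tool axes
def rel(x,y,z,yaw,s=None):
    s=s or sense(); p=s["eef_pos"]; a=np.radians(s["orientation"][2])
    d=np.array([x,y,z])-p
    turn=-((np.radians(yaw)-a+np.pi)%(2*np.pi)-np.pi)
    return [round(v,2) for v in(100*(d[0]*np.cos(a)+d[1]*np.sin(a)),100*(d[0]*np.sin(a)-d[1]*np.cos(a)),-100*d[2],turn)]
if __name__=="__main__":
    v=list(map(float,sys.argv[1:])); s=sense()
    print(s["t"],s["eef_pos"].round(4),s["orientation"].round(2),np.round(s["joint_pos"]),s["finger_gap"])
    for i in range(0,len(v),4): print(v[i:i+4],rel(*v[i:i+4],s))
E
python3 go.py .36 .47 .2 120 .52 .24 .2 80 .57 0 .2 40 .53 -.317 .2 -13
python3 - <<'E'
from m import *
f=grab_frame("top"); w=cloud(f)
print(*blobs(w,.003,.0135,(.4,.68,-.37,-.17)),sep="\n")
E
```

```text
2.4 [0.1726 0.6007 0.2563] [-180.     -0.    163.97] [-68.  29. -14.  86.   7.  66.  -9.] 0.08529871568724431
[0.36, 0.47, 0.2, 120.0] [np.float64(-21.62), np.float64(-7.38), np.float64(5.63), np.float64(0.77)]
[0.52, 0.24, 0.2, 80.0] [np.float64(-43.35), np.float64(-25.07), np.float64(5.63), np.float64(1.47)]
[0.57, 0.0, 0.2, 40.0] [np.float64(-54.78), np.float64(-46.75), np.float64(5.63), np.float64(2.16)]
[0.53, -0.317, 0.2, -13.0] [np.float64(-59.69), np.float64(-78.33), np.float64(5.63), np.float64(3.09)]
(np.int32(547), array([ 625.4, -295. ]), array([61.3, 66.2]), 33.8, array([ 625.2, -295.1,    8.7]))
(np.int32(602), array([ 541. , -224.2]), array([65.6, 66.8]), 89.2, array([ 540.5, -222.9,    8.8]))
(np.int32(596), array([ 441.7, -276.1]), array([66.4, 63.8]), 71.9, array([ 443.1, -276.7,    8.8]))
```

>>> carry_out(steps=[[[-5,-1.5,1,0.18],[-10,-3,2,0.36],[-15,-5,4,0.54],[-20,-7,5,0.72],[-25,-10,5.6,0.9],[-30,-14,5.6,1.07],[-34,-18,5.6,1.24],[-38,-21.5,5.6,1.4]]], claw=-1)

```text
t: 3.45
eef_pos: [0.4794, 0.2871, 0.2005]
orientation: [180.0, -0.0, 83.4]
wrist_force: [0.6, 0.7, -0.4]
finger_gap: 0.0855
gripper_force: 0.0
```

```bash
python3 go.py .55 .1 .2 50 .57 -.08 .2 30 .53 -.317 .2 -13
```

```text
3.45 [0.4794 0.2871 0.2005] [ 1.7998e+02 -1.0000e-02  8.3410e+01] [-40.  26.  10. 101.  -5.  53. -34.] 0.08551354602586694
[0.55, 0.1, 0.2, 50.0] [np.float64(-17.78), np.float64(9.16), np.float64(0.05), np.float64(0.58)]
[0.57, -0.08, 0.2, 30.0] [np.float64(-35.43), np.float64(13.21), np.float64(0.05), np.float64(0.93)]
[0.53, -0.317, 0.2, -13.0] [np.float64(-59.43), np.float64(11.96), np.float64(0.05), np.float64(1.68)]
```

>>> carry_out(steps=[[[-5.5,3,0,0.18],[-11,6,0,0.36],[-17,9,0,0.54],[-23,11,0,0.7],[-29,12.5,0,0.87],[-35,13.2,0,1.04],[-41,13.2,0,1.2],[-47,12.8,0,1.37]]])

```text
t: 4.45
eef_pos: [0.5545, -0.194, 0.2004]
orientation: [180.0, -0.0, 5.0]
wrist_force: [1.0, -0.2, 0.4]
finger_gap: 0.0856
gripper_force: 0.0
```

```bash
python3 go.py .5305 -.3173 .16 -13 .5305 -.3173 .062 -13
```

```text
4.45 [ 0.5545 -0.194   0.2004] [ 1.7998e+02 -4.0000e-02  4.9700e+00] [ -3.  32.  32.  97. -20.  57. -49.] 0.08563138182966011
[0.5305, -0.3173, 0.16, -13.0] [np.float64(-3.46), np.float64(12.07), np.float64(4.04), np.float64(0.31)]
[0.5305, -0.3173, 0.062, -13.0] [np.float64(-3.46), np.float64(12.07), np.float64(13.84), np.float64(0.31)]
```

>>> carry_out(steps=[[[-1.5,5,2,0.15],[-3,10,4,0.31],[-3.5,12.1,7,0.31],[-3.5,12.1,10,0.31],[-3.5,12.1,12,0.31],[-3.5,12.1,13.8,0.31],[-3.5,12.1,13.8,0.31],[-3.5,12.1,13.8,0.31]]])

```text
t: 5.45
eef_pos: [0.5312, -0.316, 0.063]
orientation: [180.0, -0.1, -12.5]
wrist_force: [0.1, 0.3, 0.4]
finger_gap: 0.0855
gripper_force: 0.0
```

>>> carry_out(steps=[[[0,0,0,0],[0,0,0,0],[0,0,0,0],[0,0,0,0],[0,0,0,0],[0,0,0,0],[0,0,0,0],[0,0,0,0]]], claw=1, grip_force=40)

```text
t: 6.45
eef_pos: [0.5305, -0.3179, 0.0629]
orientation: [179.8, -0.1, -12.6]
wrist_force: [-2.0, -5.7, 0.0]
finger_gap: 0.0174
gripper_force: 42.8
```

>>> carry_out(steps=[[[0,0,0,0.1],[0,0,0,0.2],[0,0,0,0.3],[0,0,0,0.4],[0,0,0,0.5],[0,0,0,0.52],[0,0,0,0.52],[0,0,0,0.52]]])

```text
t: 7.45
eef_pos: [0.53, -0.3187, 0.0629]
orientation: [179.8, -0.2, -42.4]
wrist_force: [-2.3, -6.5, -0.1]
finger_gap: 0.0173
gripper_force: 42.6
```

>>> carry_out(steps=[[[0,0,0,0],[0,0,0,0],[0,0,0,0],[0,0,0,0],[0,0,-3,0],[0,0,-6,0],[0,0,-8,0],[0,0,-8,0]]], claw=-1)

```text
t: 8.45
eef_pos: [0.5314, -0.3163, 0.1438]
orientation: [-180.0, -0.2, -42.3]
wrist_force: [-0.4, 0.4, 0.7]
finger_gap: 0.0854
gripper_force: 0.0
```

```bash
python3 - <<'E'
from m import *
f=grab_frame("scene"); w=cloud(f); save(f,"s2.png",(40,120,320,320),2.8)
print(*blobs(w,.054,.07,(.4,.75,-.45,-.2)),sep="\n")
E
python3 go.py .641 -.1447 .12 -5 .641 -.1447 .063 -5 .5445 -.1285 .12 80
```

```text
(np.int32(447), array([ 531.1, -316.5]), array([20.6, 89.6]), 47.0, array([ 532.9, -315.6,   60.6]))
8.5 [ 0.531  -0.3156  0.1425] [-1.7997e+02 -5.0000e-02 -4.2280e+01] [  4.  41.  43.  96. -33.  56. -73.] 0.08551197875856777
[0.641, -0.1447, 0.12, -5.0] [np.float64(-3.36), np.float64(-20.05), np.float64(2.25), np.float64(-0.65)]
[0.641, -0.1447, 0.063, -5.0] [np.float64(-3.36), np.float64(-20.05), np.float64(7.95), np.float64(-0.65)]
[0.5445, -0.1285, 0.12, 80.0] [np.float64(-11.59), np.float64(-14.75), np.float64(2.25), np.float64(-2.13)]
```

View pics/s2.png

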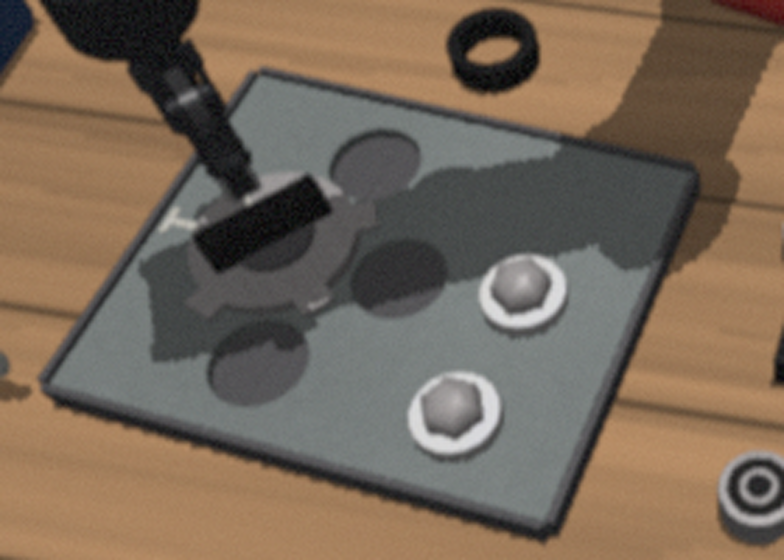

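The ring is open at about 0.05, with its tabs between the pockets. Next is nut B: grip the dome and drag it to pocket0.

>>> carry_out(steps=[[[-0.6,-4,0,-0.18],[-1.2,-8,0,-0.36],[-1.8,-12,0,-0.54],[-2.4,-16,0,-0.72],[-3.3,-20,0,-0.9],[-3.3,-20.05,3,-0.98],[-3.3,-20.05,6,-0.98],[-3.3,-20.05,8.3,-0.98]]])

```text
t: 9.5
eef_pos: [0.6402, -0.1445, 0.0565]
orientation: [-179.9, 0.2, 13.9]
wrist_force: [-0.2, -0.2, -0.4]
finger_gap: 0.0852
gripper_force: 0.0
```

>>> carry_out(steps=[[[0,0,0,0],[0,0,0,0],[0,0,0,0],[0,0,0,0],[0,0,0,0],[0,0,0,0],[0,0,0,0],[0,0,0,0]]], claw=1, grip_force=30)

```text
t: 10.5
eef_pos: [0.6418, -0.1455, 0.0604]
orientation: [180.0, -0.1, 13.9]
wrist_force: [-1.3, -0.4, 6.0]
finger_gap: 0.0403
gripper_force: 29.4
```

```bash
python3 go.py .6235 -.2945 .059 14
```

```text
10.5 [ 0.6418 -0.1455  0.0604] [ 1.7996e+02 -9.0000e-02  1.3850e+01] [ -4.  45.  26.  94. -25.  47. -44.] 0.04027532844456317
[0.6235, -0.2945, 0.059, 14.0] [np.float64(-5.35), np.float64(14.03), np.float64(0.14), np.float64(-0.0)]
```

>>> carry_out(steps=[[[-0.7,2,-0.1,0],[-1.4,4,-0.1,0],[-2.2,6,-0.1,0],[-3,8,-0.1,0],[-3.8,10,-0.1,0],[-4.6,12,-0.1,0],[-5.35,14,-0.1,0],[-5.35,14,-0.1,0]]])

```text
t: 11.5
eef_pos: [0.6216, -0.2976, 0.06]
orientation: [179.9, 0.1, 13.6]
wrist_force: [-0.6, -0.5, -1.7]
finger_gap: 0.0397
gripper_force: 30.6
```

```bash
python3 go.py .6235 -.2945 .059 14
python3 - <<'E'
from m import *
for n in("top","scene"):
    f=grab_frame(n); print(*blobs(cloud(f),.034,.054,(.55,.7,-.4,-.17)))
E
```

```text
11.5 [ 0.6216 -0.2976  0.06  ] [1.7987e+02 8.0000e-02 1.3650e+01] [ 10.  47.  25.  88. -24.  50. -33.] 0.0396864694282126
[0.6235, -0.2945, 0.059, 14.0] [np.float64(0.26), np.float64(-0.25), np.float64(0.1), np.float64(-0.01)]

(np.int32(375), array([ 626.1, -294.3]), array([32.3, 68.7]), 0.5, array([ 629. , -293.9,   46.1]))
```

>>> carry_out(steps=[[[0,0,0,0],[0,0,0,0],[0.1,0,0,0],[0.1,0,0,0],[0.1,0,0,0],[0.1,0,0,0],[0.1,0,0,0],[0.1,0,0,0]]])

```text
t: 12.6
eef_pos: [0.6238, -0.2938, 0.0603]
orientation: [180.0, 0.0, 13.8]
wrist_force: [-0.5, -0.5, -2.4]
finger_gap: 0.04
gripper_force: 30.6
```

>>> carry_out(steps=[[[0,0,0,0],[0,0,0,0],[0,0,0,0],[0,0,0,0],[0,0,-1,0],[0,0,-3,0],[0,0,-6,0],[0,0,-7,0]]], claw=-1)

```text
t: 13.6
eef_pos: [0.6249, -0.2947, 0.1337]
orientation: [179.8, -0.2, 13.8]
wrist_force: [-0.5, 0.2, -0.2]
finger_gap: 0.0858
gripper_force: 0.0
```

```bash
python3 - <<'E'
from m import *
f=grab_frame("scene"); save(f,"s3.png",(40,120,320,320),2.8)
print(*blobs(cloud(f),.034,.052,(.42,.7,-.4,-.09)),sep="\n")
E
python3 go.py .5445 -.128 .12 -6 .5445 -.128 .06 -6
```

```text
(np.int32(135), array([ 520.8, -293.9]), array([16.5, 41.4]), 73.8, array([ 518.8, -292.7,   41. ]))
(np.int32(54), array([ 562.4, -335.6]), array([ 5.9, 17.3]), 38.3, array([ 562.6, -335.2,   42.5]))
(np.int32(297), array([ 546.3, -127.3]), array([36.1, 41.1]), 30.3, array([ 549.5, -125.4,   45.5]))
(np.int32(229), array([ 625.6, -293.3]), array([34.5, 32.3]), 32.0, array([ 626.9, -291.4,   38.6]))
13.65 [ 0.625  -0.2946  0.1339] [179.82  -0.21  13.85] [  9.  43.  27.  84. -21.  57. -35.] 0.08561521254127794
[0.5445, -0.128, 0.12, -6.0] [np.float64(-3.82), np.float64(-18.1), np.float64(1.39), np.float64(0.35)]
[0.5445, -0.128, 0.06, -6.0] [np.float64(-3.82), np.float64(-18.1), np.float64(7.39), np.float64(0.35)]
```

View pics/s3.png

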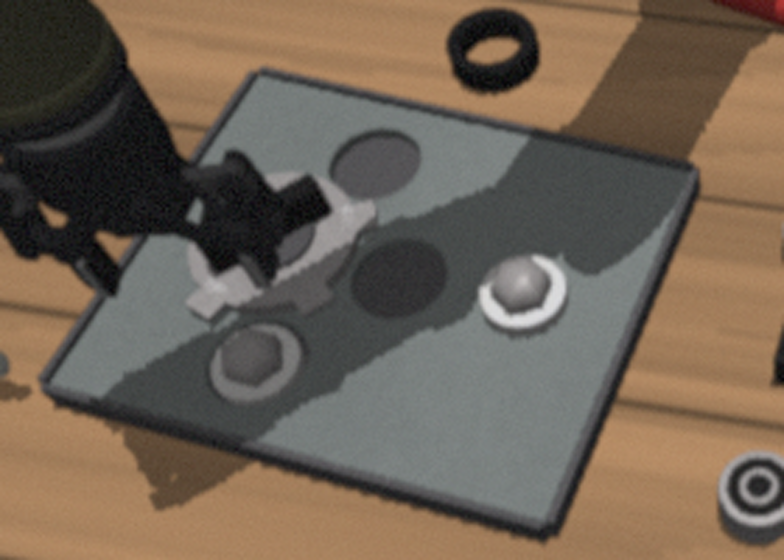

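Nut B is flat in pocket0. Now nut A.

>>> carry_out(steps=[[[-0.5,-2.5,-2,-0.18],[-1,-5,-1,-0.36],[-1.6,-7.5,0,-0.54],[-2.2,-10,0,-0.72],[-2.8,-12.5,0,-0.9],[-3.3,-15,0.5,-1.08],[-3.8,-18.1,1.4,-1.22],[-3.8,-18.1,1.4,-1.22]]])

```text
t: 14.65
eef_pos: [0.5422, -0.1243, 0.1154]
orientation: [-179.8, -0.1, 84.0]
wrist_force: [0.8, 0.5, -0.0]
finger_gap: 0.0851
gripper_force: 0.0
```

```bash
python3 - <<'E'
from m import *
f=grab_frame("top"); print(*blobs(cloud(f),.042,.056,(.45,.65,-.2,-.09)))
E
python3 go.py .5445 -.128 .0595 84 .5405 -.2235 .0605 84
```

```text
(np.int32(40), array([ 537.8, -115.2]), array([28.5,  9.8]), 25.4, array([ 537.9, -115.9,   46.7]))
14.7 [ 0.5431 -0.1261  0.1159] [-1.7993e+02 -4.0000e-02  8.3790e+01] [  6.  32.   8. 107.  -6.  42.  10.] 0.08532450043127064
[0.5445, -0.128, 0.0595, 84.0] [np.float64(-0.17), np.float64(0.15), np.float64(5.64), np.float64(-0.0)]
[0.5405, -0.2235, 0.0605, 84.0] [np.float64(-9.71), np.float64(0.79), np.float64(5.54), np.float64(-0.0)]
```

>>> carry_out(steps=[[[0,0,2.5,0],[0,0,4.5,0],[0,0,5.9,0],[0,0,5.9,0],[0,0,5.9,0],[0,0,5.9,0],[0,0,5.9,0],[0,0,5.9,0]]])

```text
t: 15.7
eef_pos: [0.5438, -0.1271, 0.0576]
orientation: [180.0, 0.0, 83.8]
wrist_force: [-0.1, -0.4, 0.6]
finger_gap: 0.0855
gripper_force: 0.0
```

>>> carry_out(steps=[[[0,0,0,0],[0,0,0,0],[0,0,0,0],[0,0,0,0],[0,0,0,0],[0,0,0,0],[0,0,0,0],[0,0,0,0]]], claw=1)

```text
t: 16.7
eef_pos: [0.5436, -0.1271, 0.0575]
orientation: [180.0, -0.0, 83.7]
wrist_force: [-1.1, 0.8, 5.9]
finger_gap: 0.0404
gripper_force: 30.3
```

```bash
python3 go.py .5405 -.2235 .0605 84
```

```text
16.7 [ 0.5436 -0.1271  0.0575] [179.99  -0.    83.75] [  6.  37.   7. 109.  -7.  34.  11.] 0.04040479523708436
[0.5405, -0.2235, 0.0605, 84.0] [np.float64(-9.62), np.float64(0.74), np.float64(-0.3), np.float64(-0.0)]
```

>>> carry_out(steps=[[[-2,0.15,-0.3,0],[-4,0.3,-0.3,0],[-6,0.45,-0.3,0],[-8,0.6,-0.3,0],[-9.6,0.74,-0.3,0],[-9.6,0.74,-0.3,0],[-9.6,0.74,-0.3,0],[-9.6,0.74,-0.3,0]]])

```text
t: 17.7
eef_pos: [0.5407, -0.2222, 0.0602]
orientation: [-180.0, -0.0, 83.8]
wrist_force: [-0.5, -0.2, -1.9]
finger_gap: 0.0404
gripper_force: 30.5
```

>>> carry_out(steps=[[[0,0,0,0],[0,0,0,0],[0,0,0,0],[0,0,0,0],[0,0,-1,0],[0,0,-3,0],[0,0,-6,0],[0,0,-7,0]]], claw=-1)

```text
t: 18.7
eef_pos: [0.5414, -0.2238, 0.1325]
orientation: [179.8, 0.1, 83.7]
wrist_force: [0.1, 0.4, -0.2]
finger_gap: 0.0852
gripper_force: 0.0
```

```bash
python3 - <<'E'
from m import *
f=grab_frame("scene"); save(f,"s4.png",(40,120,320,320),2.8)
print(*blobs(cloud(f),.034,.052,(.42,.7,-.4,-.09)),sep="\n")
E
python3 go.py .5305 -.3175 .13 -43 .5305 -.3175 .062 -43
```

```text
(np.int32(185), array([ 554. , -323.1]), array([22.9, 45.9]), 27.6, array([ 553.2, -323.8,   40.6]))
(np.int32(202), array([ 543.7, -221.9]), array([35.2, 31.4]), 51.1, array([ 545.1, -221.3,   38.7]))
(np.int32(234), array([ 625. , -292.6]), array([33.2, 34.2]), 57.4, array([ 626.5, -290.9,   38.8]))
18.75 [ 0.5415 -0.2238  0.1329] [1.7979e+02 5.0000e-02 8.3750e+01] [ 16.  33.   7. 102.  -5.  46.  19.] 0.08534570205118545
[0.5305, -0.3175, 0.13, -43.0] [np.float64(-9.43), np.float64(-0.07), np.float64(0.29), np.float64(2.21)]
[0.5305, -0.3175, 0.062, -43.0] [np.float64(-9.43), np.float64(-0.07), np.float64(7.09), np.float64(2.21)]
```

View pics/s4.png

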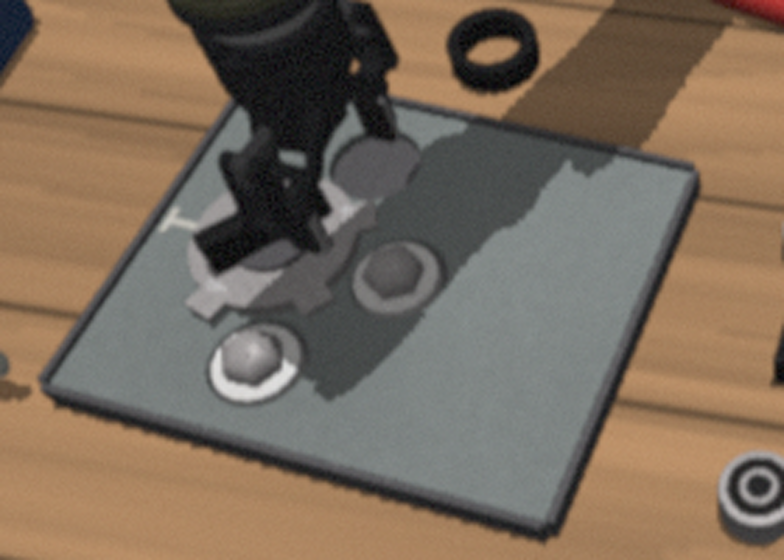

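Both nuts are seated. Now lock the ring.

>>> carry_out(steps=[[[-1,0,0,0.18],[-2,0,0,0.36],[-3.2,0,0,0.54],[-4.4,0,0,0.72],[-5.6,0,0,0.9],[-6.8,0,0,1.08],[-8,0,0,1.26],[-9.4,0,0,1.44]]])

```text
t: 19.75
eef_pos: [0.53, -0.3167, 0.1294]
orientation: [-180.0, 0.1, 0.9]
wrist_force: [0.8, 0.3, -0.2]
finger_gap: 0.0854
gripper_force: 0.0
```

```bash
python3 go.py .5307 -.3173 .062 -43
```

```text
19.75 [ 0.53   -0.3167  0.1294] [-1.7996e+02  7.0000e-02  9.3000e-01] [ 11.  38.  30.  97. -24.  51. -39.] 0.08535399953137195
[0.5307, -0.3173, 0.062, -43.0] [np.float64(0.07), np.float64(0.06), np.float64(6.74), np.float64(0.77)]
```

>>> carry_out(steps=[[[0,0,0,0.18],[0,0,0,0.36],[0,0,0,0.54],[0,0,0,0.72],[0,0,1,0.77],[0,0,3,0.77],[0,0,5.5,0.77],[0,0,6.7,0.77]]])

```text
t: 20.75
eef_pos: [0.5295, -0.316, 0.0611]
orientation: [180.0, 0.2, -42.8]
wrist_force: [-0.5, -0.1, -0.1]
finger_gap: 0.0856
gripper_force: 0.0
```

>>> carry_out(steps=[[[0,0,0,0],[0,0,0,0],[0,0,0,0],[0,0,0,0],[0,0,0,0],[0,0,0,0],[0,0,0,0],[0,0,0,0]]], claw=1, grip_force=40)

```text
t: 21.75
eef_pos: [0.5295, -0.3183, 0.0643]
orientation: [179.9, -0.1, -42.9]
wrist_force: [-5.3, -2.5, 6.6]
finger_gap: 0.0173
gripper_force: 41.8
```

>>> carry_out(steps=[[[0,0,-0.1,-0.1],[0,0,-0.1,-0.2],[0,0,-0.1,-0.3],[0,0,-0.1,-0.4],[0,0,-0.1,-0.5],[0,0,-0.1,-0.6],[0,0,-0.1,-0.645],[0,0,-0.1,-0.645]]])

```text
t: 22.75
eef_pos: [0.5298, -0.3176, 0.0643]
orientation: [179.9, 0.0, -6.0]
wrist_force: [-3.5, -5.2, -1.7]
finger_gap: 0.0172
gripper_force: 41.0
```

>>> carry_out(steps=[[[0,0,0,0],[0,0,0,0],[0,0,0,0],[0,0,0,0],[0,0,0,0],[0,0,0,0],[0,0,0,0],[0,0,0,0]]])

```text
t: 23.75
eef_pos: [0.5298, -0.3176, 0.0643]
orientation: [179.9, 0.0, -6.0]
wrist_force: [-3.8, -4.7, -1.2]
finger_gap: 0.017
gripper_force: 41.0
```

>>> carry_out(steps=[[[0,0,0,0],[0,0,0,0],[0,0,0,0],[0,0,0,0],[0,0,-3,0],[0,0,-6,0],[0,0,-9,0],[0,0,-12,0]]], claw=-1)

```text
t: 24.75
eef_pos: [0.5303, -0.3166, 0.1853]
orientation: [-180.0, -0.0, -5.9]
wrist_force: [1.1, -0.2, 0.2]
finger_gap: 0.0855
gripper_force: 0.0
```

```bash
python3 - <<'E'
from m import *
for n in("scene","top"):
    f=grab_frame(n); w=cloud(f)
    print(n,*blobs(w,.054,.07,(.4,.75,-.45,-.2)),sep="\n")
    print(*blobs(w,.02,.05,(.4,.72,0,.2)),sep="\n")
E
python3 go.py .56 -.1 .2 20 .647 .14 .15 0
```

```text
scene
(np.int32(430), array([ 531.4, -316.1]), array([20., 90.]), 84.6, array([ 533.5, -315. ,   60.8]))
(np.int32(921), array([454.7, 111.4]), array([ 43. , 144.8]), 3.0, array([454. , 106.1,  25.3]))
(np.int32(1120), array([546.2,  96.7]), array([90. , 53.7]), 87.0, array([548. ,  97.2,  26.3]))
(np.int32(910), array([626.2, 158.3]), array([41.8, 79.5]), 0.0, array([628.3, 158.6,  28.9]))
(np.int32(689), array([661.2,  59.2]), array([50.7, 50.5]), 85.7, array([663.2,  59.8,  31.1]))
top
(np.int32(209), array([ 512.6, -314.8]), array([18.8, 54.6]), 85.2, array([ 511.7, -314.1,   61.7]))
(np.int32(392), array([660.2,  59.3]), array([48.9, 51.7]), 89.1, array([659. ,  59.3,  32.1]))
(np.int32(536), array([625.7, 158.5]), array([40.1, 78.7]), 1.0, array([625.3, 158.6,  30. ]))
(np.int32(715), array([545.4,  96.9]), array([89.8, 52.3]), 87.1, array([545.2,  97.2,  27.6]))
(np.int32(772), array([454.5, 110.6]), array([ 41.7, 145.1]), 1.5, array([451.3, 105.6,  26.5]))
24.85 [ 0.5315 -0.318   0.1878] [179.86  -0.3   -5.93] [  9.  35.  34.  93. -22.  58. -46.] 0.08552579687041145
[0.56, -0.1, 0.2, 20.0] [np.float64(0.59), np.float64(-21.98), np.float64(-1.22), np.float64(-0.45)]
[0.647, 0.14, 0.15, 0.0] [np.float64(6.76), np.float64(-46.75), np.float64(3.78), np.float64(-0.1)]
```

The ring is locked at about 0.71. The clamp was knocked aside to (0.626, 0.158), so I'll take it first.

>>> carry_out(steps=[[[0.5,-6,0,-0.18],[1,-12,0,-0.36],[1.6,-18,0,-0.54],[2.2,-24,0,-0.72],[2.8,-30,0,-0.9],[3.4,-36,1,-1.08],[4,-42,3,-1.26],[4.5,-48.4,5,-1.44]]])

```text
t: 25.85
eef_pos: [0.6239, 0.1566, 0.1349]
orientation: [-180.0, -0.0, 76.9]
wrist_force: [0.1, -0.1, -0.3]
finger_gap: 0.0854
gripper_force: 0.0
```

```bash
python3 go.py .626 .1585 .036 90.5
```

```text
25.85 [0.6239 0.1566 0.1349] [-1.7998e+02 -1.0000e-02  7.6920e+01] [-23.  37.  11.  92.  -8.  52. -22.] 0.0853709958539169
[0.626, 0.1585, 0.036, 90.5] [np.float64(0.23), np.float64(0.16), np.float64(9.89), np.float64(-0.24)]
```

>>> carry_out(steps=[[[0.2,0.15,1,-0.15],[0.2,0.15,3,-0.24],[0.2,0.15,6,-0.24],[0.2,0.15,8.5,-0.24],[0.2,0.15,9.8,-0.24],[0.2,0.15,9.8,-0.24],[0.2,0.15,9.8,-0.24],[0.2,0.15,9.8,-0.24]]])

```text
t: 26.85
eef_pos: [0.6265, 0.1563, 0.0391]
orientation: [179.9, -0.0, 90.3]
wrist_force: [-0.5, 0.6, -0.1]
finger_gap: 0.0853
gripper_force: 0.0
```

>>> carry_out(steps=[[[0,0,0,0],[0,0,0,0],[0,0,0,0],[0,0,0,0],[0,0,0,0],[0,0,0,0],[0,0,0,0],[0,0,0,0]]], claw=1, grip_force=60)

```text
t: 27.85
eef_pos: [0.6261, 0.1563, 0.0385]
orientation: [180.0, -0.0, 90.3]
wrist_force: [-1.2, -0.5, 5.5]
finger_gap: 0.0385
gripper_force: 62.7
```

```bash
python3 go.py .6378 .3664 .12 82 .6378 .3664 .044 82
```

```text
27.85 [0.6261 0.1563 0.0385] [ 1.7997e+02 -1.0000e-02  9.0340e+01] [-20.  44.   6.  96.  -6.  40. -10.] 0.038510739474256844
[0.6378, 0.3664, 0.12, 82.0] [np.float64(21.01), np.float64(1.3), np.float64(-8.15), np.float64(0.15)]
[0.6378, 0.3664, 0.044, 82.0] [np.float64(21.01), np.float64(1.3), np.float64(-0.55), np.float64(0.15)]
```

>>> carry_out(steps=[[[0,0,-3,0],[2,0.1,-6,0.03],[6,0.4,-8,0.06],[10,0.6,-8,0.09],[14,0.9,-8,0.12],[17.5,1.1,-8,0.15],[20.8,1.3,-8,0.15],[20.8,1.3,-7,0.15]]])

```text
t: 28.85
eef_pos: [0.6362, 0.369, 0.1072]
orientation: [-179.9, -0.1, 82.0]
wrist_force: [-0.9, 0.3, -2.9]
finger_gap: 0.0386
gripper_force: 61.8
```

```bash
python3 go.py .6375 .3642 .0455 82
python3 - <<'E'
from m import *
f=grab_frame("scene"); print(*blobs(cloud(f),.075,.13,(.55,.72,.28,.45)),sep="\n")
E
```

```text
28.85 [0.6362 0.369  0.1072] [-1.7994e+02 -1.5000e-01  8.2040e+01] [-37.  46.  10.  77.  -9.  57. -33.] 0.03863895681487612
[0.6375, 0.3642, 0.0455, 82.0] [np.float64(-0.46), np.float64(0.2), np.float64(6.17), np.float64(0.0)]
(np.int32(757), array([640.3, 350.7]), array([62.9, 38.6]), 1.5, array([639.9, 350.3,  97.9]))
(np.int32(45), array([643.1, 407.1]), array([ 8.7, 16.1]), 63.3, array([643.8, 406.4,  97.9]))
```

>>> carry_out(steps=[[[0,0,0,0],[0,0,2,0],[0,0,4,0],[0,0,5.5,0],[0,0,6.3,0],[0,0,6.3,0],[0,0,6.3,0],[0,0,6.3,0]]])

```text
t: 29.9
eef_pos: [0.6377, 0.3643, 0.0449]
orientation: [180.0, -0.0, 81.7]
wrist_force: [-0.2, -0.1, -2.0]
finger_gap: 0.0383
gripper_force: 61.8
```

>>> carry_out(steps=[[[0,0,0,0],[0,0,0,0],[0,0,0,0],[0,0,0,0],[0,0,-2,0],[0,0,-5,0],[0,0,-8,0],[0,0,-10,0]]], claw=-0.4)

```text
t: 30.9
eef_pos: [0.6385, 0.3645, 0.1486]
orientation: [179.8, -0.1, 81.7]
wrist_force: [-0.4, 0.3, 0.3]
finger_gap: 0.0601
gripper_force: 0.0
```

```bash
python3 - <<'E'
from m import *
for n in("scene","top"):
    f=grab_frame(n); w=cloud(f)
    print(n,*blobs(w,.02,.045,(.4,.72,0,.5)),sep="\n")
E
python3 go.py .66 .0593 .12 90
```

```text
scene
(np.int32(921), array([453.6, 111.2]), array([ 42.9, 144.7]), 4.4, array([453.9, 106.1,  25.2]))
(np.int32(1105), array([546.8,  96.9]), array([90.2, 53.4]), 88.0, array([548.1,  97.1,  26.4]))
(np.int32(688), array([661.1,  59.3]), array([50.3, 51.3]), 22.1, array([663.2,  59.7,  31.2]))
(np.int32(1064), array([640.2, 365.9]), array([79.1, 42.4]), 80.2, array([644.1, 363.3,  33.9]))
top
(np.int32(392), array([660.1,  59.3]), array([48.9, 51. ]), 88.7, array([658.9,  59.3,  32.2]))
(np.int32(533), array([639.6, 364. ]), array([75.2, 40.6]), 81.2, array([638.9, 362.5,  35.3]))
(np.int32(712), array([545.4,  97. ]), array([89.9, 52.2]), 87.1, array([545.1,  97.1,  27.7]))
(np.int32(767), array([454.5, 110.5]), array([ 41.6, 145. ]), 1.5, array([451.3, 106.1,  26.4]))
31.0 [0.6393 0.3649 0.1495] [179.7   -0.22  81.74] [-37.  44.  11.  75.  -8.  62. -34.] 0.05995951409539413
[0.66, 0.0593, 0.12, 90.0] [np.float64(-29.95), np.float64(6.44), np.float64(2.95), np.float64(-0.14)]
```

>>> carry_out(steps=[[[-4,0.9,0,0],[-9,2,0,-0.02],[-14,3,0,-0.04],[-19,4.1,0,-0.06],[-24,5.2,0,-0.08],[-28,6.1,1,-0.1],[-29.9,6.45,2,-0.14],[-29.9,6.45,3,-0.14]]], claw=-1)

```text
t: 32.0
eef_pos: [0.6585, 0.0566, 0.1146]
orientation: [-180.0, 0.1, 89.5]
wrist_force: [0.1, 0.3, 0.0]
finger_gap: 0.0856
gripper_force: 0.0
```

>>> carry_out(steps=[[[0,0,0,0],[0,0,3,0],[0,0,5.5,0],[0,0,7,0],[0,0,7.9,0],[0,0,7.9,0],[0,0,7.9,0],[0,0,7.9,0]]])

```text
t: 33.0
eef_pos: [0.659, 0.0591, 0.0368]
orientation: [179.9, -0.0, 89.8]
wrist_force: [-0.7, 0.0, 0.1]
finger_gap: 0.0855
gripper_force: 0.0
```

```bash
python3 go.py .6603 .0593 .038 90
```

```text
33.0 [0.659  0.0591 0.0368] [ 1.7993e+02 -1.0000e-02  8.9760e+01] [-11.  45.   6.  94.  -7.  42.  -2.] 0.08546437070481348
[0.6603, 0.0593, 0.038, 90.0] [np.float64(0.02), np.float64(0.13), np.float64(-0.12), np.float64(-0.0)]
```

>>> carry_out(steps=[[[0,0,0,0],[0,0,0,0],[0,0,0,0],[0,0,0,0],[0,0,0,0],[0,0,0,0],[0,0,0,0],[0,0,0,0]]], claw=1)

```text
t: 34.0
eef_pos: [0.6587, 0.0591, 0.0367]
orientation: [180.0, -0.0, 89.8]
wrist_force: [-1.4, -0.7, 4.9]
finger_gap: 0.0498
gripper_force: 62.7
```

```bash
python3 go.py .6243 .2752 .12 82
```

```text
34.0 [0.6587 0.0591 0.0367] [179.96  -0.    89.76] [-11.  45.   6.  94.  -7.  42.  -2.] 0.04979648856287247
[0.6243, 0.2752, 0.12, 82.0] [np.float64(21.6), np.float64(-3.53), np.float64(-8.33), np.float64(0.14)]
```

>>> carry_out(steps=[[[0,0,-3,0],[2,-0.3,-6,0.03],[6,-1,-8,0.06],[10,-1.6,-8,0.09],[14,-2.3,-8,0.12],[18,-2.9,-8,0.14],[21.6,-3.5,-8,0.14],[21.6,-3.5,-7,0.14]]])

```text
t: 35.0
eef_pos: [0.6228, 0.2807, 0.1056]
orientation: [-179.9, -0.2, 82.1]
wrist_force: [0.5, 0.2, -3.8]
finger_gap: 0.0497
gripper_force: 63.2
```

>>> carry_out(steps=[[[0,0,0,0],[0,0,2,0],[0,0,4,0],[0,0,5.5,0],[0,0,6.3,0],[0,0,6.3,0],[0,0,6.3,0],[0,0,6.3,0]]])

```text
t: 36.0
eef_pos: [0.6246, 0.2753, 0.0432]
orientation: [180.0, -0.0, 81.7]
wrist_force: [0.2, 0.6, -3.2]
finger_gap: 0.0503
gripper_force: 63.3
```

>>> carry_out(steps=[[[0,0,0,0],[0,0,0,0],[0,0,0,0],[0,0,0,0],[0,0,-2,0],[0,0,-5,0],[0,0,-8,0],[0,0,-10,0]]], claw=-0.6)

```text
t: 37.0
eef_pos: [0.6252, 0.2754, 0.1464]
orientation: [179.8, -0.1, 81.7]
wrist_force: [0.2, 0.4, 0.7]
finger_gap: 0.0681
gripper_force: 0.0
```

```bash
python3 - <<'E'
from m import *
for n in("scene","top"):
    f=grab_frame(n); w=cloud(f)
    print(n,*blobs(w,.02,.045,(.4,.72,0,.5)),sep="\n")
E
python3 go.py .5457 .097 .1 87.3
```

```text
scene
(np.int32(924), array([449.5, 110.9]), array([ 42.8, 144.4]), 8.5, array([454.1, 106.1,  25.3]))
(np.int32(1105), array([546.7,  96.9]), array([90. , 53.4]), 86.6, array([547.9,  97.1,  26.3]))
(np.int32(654), array([629.2, 272.1]), array([52.2, 45.6]), 41.5, array([633.1, 271.4,  35.9]))
(np.int32(1130), array([640.4, 365.9]), array([79.8, 41.9]), 82.2, array([643.4, 364.7,  34. ]))
top
(np.int32(383), array([625.5, 272.6]), array([49.4, 46.4]), 2.0, array([624.7, 272.2,  37.6]))
(np.int32(708), array([545.6,  97. ]), array([90. , 52.5]), 87.1, array([545.2,  97. ,  27.6]))
(np.int32(778), array([454.5, 111.6]), array([ 41.7, 143.3]), 1.5, array([451.3, 106.2,  26.5]))
37.1 [0.6261 0.2757 0.1472] [179.7   -0.18  81.74] [-32.  40.  11.  85.  -9.  56. -27.] 0.06799782533522342
[0.5457, 0.097, 0.1, 87.3] [np.float64(-18.84), np.float64(-5.39), np.float64(4.72), np.float64(-0.1)]
```

>>> carry_out(steps=[[[-4,-1.1,0,-0.02],[-8,-2.3,0,-0.05],[-12,-3.5,0,-0.08],[-16,-4.6,0,-0.1],[-18.8,-5.4,1,-0.1],[-18.8,-5.4,3,-0.1],[-18.8,-5.4,5,-0.1],[-18.8,-5.4,7,-0.1]]], claw=-1)

```text
t: 38.1
eef_pos: [0.5438, 0.0968, 0.0724]
orientation: [-180.0, -0.0, 87.5]
wrist_force: [-0.0, -0.4, 0.5]
finger_gap: 0.0856
gripper_force: 0.0
```

>>> carry_out(steps=[[[0,0,2,0],[0,0,3.7,0],[0,0,3.7,0],[0,0,3.7,0],[0,0,3.7,0],[0,0,3.7,0],[0,0,3.7,0],[0,0,3.7,0]]])

```text
t: 39.1
eef_pos: [0.544, 0.097, 0.0361]
orientation: [180.0, -0.0, 87.5]
wrist_force: [-0.0, -0.1, -0.4]
finger_gap: 0.0852
gripper_force: 0.0
```

```bash
python3 go.py .5457 .097 .037 87.2
```

```text
39.1 [0.544  0.097  0.0361] [179.99  -0.    87.48] [-17.  38.   7. 111.  -8.  31.  -7.] 0.08524177998260989
[0.5457, 0.097, 0.037, 87.2] [np.float64(0.01), np.float64(0.17), np.float64(-0.09), np.float64(0.0)]
```

>>> carry_out(steps=[[[0,0,0,0],[0,0,0,0],[0,0,0,0],[0,0,0,0],[0,0,0,0],[0,0,0,0],[0,0,0,0],[0,0,0,0]]], claw=1)

```text
t: 40.1
eef_pos: [0.544, 0.0969, 0.0363]
orientation: [180.0, -0.0, 87.5]
wrist_force: [-0.5, 0.4, 5.4]
finger_gap: 0.0509
gripper_force: 63.7
```

```bash
python3 go.py .4341 .3534 .12 81.8
```

```text
40.1 [0.544  0.0969 0.0363] [ 1.7999e+02 -1.0000e-02  8.7480e+01] [-17.  38.   7. 111.  -8.  31.  -7.] 0.050882994780843384
[0.4341, 0.3534, 0.12, 81.8] [np.float64(25.14), np.float64(-12.11), np.float64(-8.37), np.float64(0.1)]
```

>>> carry_out(steps=[[[0,0,-3,0],[2,-1,-6,0.02],[7,-3.4,-8,0.04],[12,-5.8,-8,0.06],[17,-8.2,-8,0.08],[22,-10.6,-8,0.1],[25.1,-12.1,-8,0.1],[25.1,-12.1,-7,0.1]]])

```text
t: 41.1
eef_pos: [0.432, 0.3569, 0.1056]
orientation: [-179.9, -0.1, 82.1]
wrist_force: [0.5, -1.7, -3.1]
finger_gap: 0.0503
gripper_force: 64.1
```

>>> carry_out(steps=[[[0,0,0,0],[0,0,2,0],[0,0,4,0],[0,0,5.5,0],[0,0,6.3,0],[0,0,6.3,0],[0,0,6.3,0],[0,0,6.3,0]]])

```text
t: 42.1
eef_pos: [0.4343, 0.3531, 0.0432]
orientation: [180.0, -0.0, 81.8]
wrist_force: [0.3, 0.3, -1.9]
finger_gap: 0.0509
gripper_force: 64.1
```

>>> carry_out(steps=[[[0,0,0,0],[0,0,0,0],[0,0,0,0],[0,0,0,0],[0,0,-2,0],[0,0,-5,0],[0,0,-8,0],[0,0,-10,0]]], claw=-0.6)

```text
t: 43.1
eef_pos: [0.4345, 0.3532, 0.1444]
orientation: [180.0, -0.1, 81.7]
wrist_force: [0.8, -0.4, 0.2]
finger_gap: 0.0682
gripper_force: 0.0
```

```bash
cat > crank.py <<'E'
from m import *
def ends(n,box):
    f=grab_frame(n); w=cloud(f).reshape(-1,3)
    p=w[(w[:,2]>.02)&(w[:,2]<.05)&(w[:,0]>box[0])&(w[:,0]<box[1])&(w[:,1]>box[2])&(w[:,1]<box[3])]
    p=p[p[:,2]>np.median(p[:,2])-.004][:,:2]*1000
    c=cv2.minEnclosingCircle(p.astype(np.float32)); v=p[:,1]
    a=p[v<v.min()+40]; b=p[v>v.max()-26]
    print(n,"big",cv2.minEnclosingCircle(a.astype(np.float32)),"small",cv2.minEnclosingCircle(b.astype(np.float32)))
    bar=p[(v>v.min()+50)&(v<v.max()-35)]; l=cv2.fitLine(bar.astype(np.float32),cv2.DIST_L2,0,.01,.01).ravel()
    print("bar dir",np.degrees(np.arctan2(l[1],l[0])),"at",l[2:],"y range",v.min(),v.max())
if __name__=="__main__":
    for n in("top","scene"): ends(n,(.4,.5,0,.22))
E
python3 crank.py; python3 - <<'E'
from m import *
f=grab_frame("scene"); save(f,"s5.png",(300,150,560,350),2.8); w=cloud(f); print(*blobs(w,.02,.045,(.37,.5,.25,.5)),sep="\n")
E
python3 go.py .4525 .112 .1 95
```

```text
top big ((455.95660400390625, 59.380165100097656), 21.64407730102539) small ((446.00750732421875, 168.14785766601562), 15.598797798156738)
bar dir -83.22601 at [450.45447 116.91579] y range 38.09518313512087 182.99085991375568
scene big ((456.8221435546875, 58.85018539428711), 22.834632873535156) small ((447.0699768066406, 167.94407653808594), 15.617386817932129)
bar dir -83.350555 at [452.03232 118.87455] y range 38.66784327132203 183.33599671255092
(np.int32(1247), array([438. , 352.8]), array([90.2, 55. ]), 81.7, array([439.8, 352.5,  30.8]))
43.25 [0.4346 0.3534 0.1438] [ 1.7992e+02 -9.0000e-02  8.1750e+01] [-50.  30.  13. 105.  -9.  46. -40.] 0.06848095149042373
[0.4525, 0.112, 0.1, 95.0] [np.float64(-23.63), np.float64(5.24), np.float64(4.38), np.float64(-0.23)]
```

View pics/s5.png

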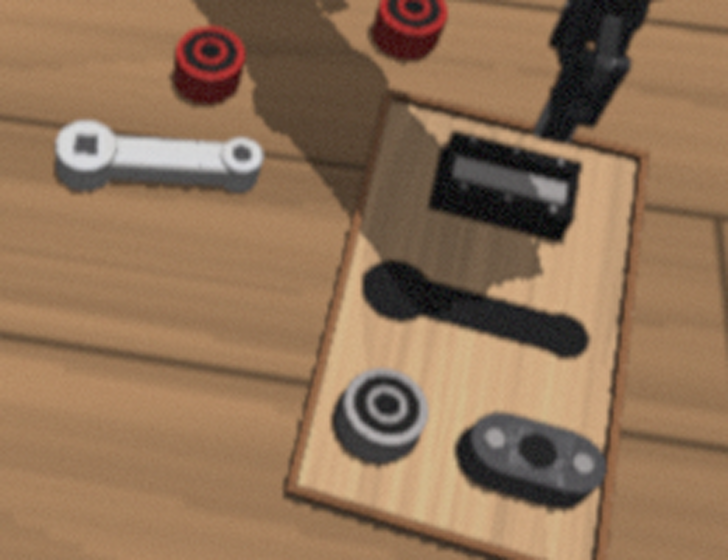

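>>> carry_out(steps=[[[-4,0.9,0,-0.04],[-9,2,0,-0.08],[-14,3.1,0,-0.12],[-19,4.2,0,-0.16],[-23.5,5.3,0,-0.2],[-23.5,5.3,2,-0.25],[-23.5,5.3,4,-0.25],[-23.5,5.3,6,-0.25]]], claw=-1)

```text
t: 44.25
eef_pos: [0.4523, 0.1125, 0.0815]
orientation: [-179.9, 0.0, 96.0]
wrist_force: [0.7, 1.1, -0.1]
finger_gap: 0.0852
gripper_force: 0.0
```

```bash
python3 go.py .4515 .1136 .036 96
```

```text
44.25 [0.4523 0.1125 0.0815] [-1.7992e+02  1.0000e-02  9.6050e+01] [-22.  29.   7. 122.  -7.  29.  -3.] 0.08517077456372739
[0.4515, 0.1136, 0.036, 96.0] [np.float64(0.12), np.float64(-0.07), np.float64(4.55), np.float64(0.0)]
```

>>> carry_out(steps=[[[0,0,2,0],[0,0,4,0],[0,0,4.6,0],[0,0,4.6,0],[0,0,4.6,0],[0,0,4.6,0],[0,0,4.6,0],[0,0,4.6,0]]])

```text
t: 45.25
eef_pos: [0.453, 0.1129, 0.0372]
orientation: [180.0, -0.0, 96.1]
wrist_force: [0.5, -0.4, -0.1]
finger_gap: 0.0856
gripper_force: 0.0
```

>>> carry_out(steps=[[[0,0,0,0],[0,0,0,0],[0,0,0,0],[0,0,0,0],[0,0,0,0],[0,0,0,0],[0,0,0,0],[0,0,0,0]]], claw=1)

```text
t: 46.25
eef_pos: [0.4524, 0.1128, 0.0372]
orientation: [-179.9, -0.0, 96.1]
wrist_force: [-2.3, 0.1, 5.8]
finger_gap: 0.0241
gripper_force: 59.6
```

```bash
python3 go.py .5328 .3387 .12 81.9
```

```text
46.25 [0.4524 0.1128 0.0372] [-179.95   -0.     96.06] [-21.  34.   6. 124.  -9.  22.  -2.] 0.02412151958145995
[0.5328, 0.3387, 0.12, 81.9] [np.float64(21.62), np.float64(10.38), np.float64(-8.28), np.float64(0.25)]
```

>>> carry_out(steps=[[[0,0,-3,0],[2,1,-6,0.04],[6,2.9,-8,0.08],[10.5,5,-8,0.13],[15,7.2,-8,0.18],[19,9.1,-8,0.22],[21.5,10.4,-8,0.25],[21.5,10.4,-7,0.25]]])

```text
t: 47.25
eef_pos: [0.5334, 0.3407, 0.1063]
orientation: [180.0, -0.1, 81.9]
wrist_force: [0.3, 0.4, -2.9]
finger_gap: 0.0245
gripper_force: 60.3
```

>>> carry_out(steps=[[[0,0,0,0],[0,0,2,0],[0,0,4,0],[0,0,5.5,0],[0,0,6.3,0],[0,0,6.3,0],[0,0,6.3,0],[0,0,6.3,0]]])

```text
t: 48.25
eef_pos: [0.5337, 0.3377, 0.0443]
orientation: [180.0, -0.0, 81.8]
wrist_force: [0.4, -0.5, -2.3]
finger_gap: 0.0243
gripper_force: 60.3
```

>>> carry_out(steps=[[[0,0,0,0],[0,0,0,0],[0,0,0,0],[0,0,0,0],[0,0,-2,0],[0,0,-5,0],[0,0,-8,0],[0,0,-12,0]]], claw=-0.3)

```text
t: 49.25
eef_pos: [0.5331, 0.3373, 0.1644]
orientation: [-179.9, 0.1, 81.7]
wrist_force: [0.8, 0.4, 0.4]
finger_gap: 0.0557
gripper_force: 0.0
```

>>> carry_out(steps=[[[-5,0,-1,0],[-10,0,-2,0],[-15,0,-3,0],[-20,0,-4,0],[-25,0,-4,0],[-25,0,-4,0],[-25,0,-4,0],[-25,0,-4,0]]])

```text
t: 50.25
eef_pos: [0.4978, 0.0918, 0.2038]
orientation: [-180.0, -0.0, 81.9]
wrist_force: [0.3, 0.2, 0.5]
finger_gap: 0.0557
gripper_force: 0.0
```

```bash
python3 - <<'E'
from crank import *
for n in("top","scene"):
    ends(n,(.48,.58,.25,.43))
    f=grab_frame(n); save(f,n+"9.png"); w=cloud(f); print(*blobs(w,.02,.045,(.37,.72,.2,.5)),sep="\n")
    print(*blobs(w,.032,.07,(.42,.7,-.4,-.2)),sep="\n")
print(sense()["wrist_force"])
E
```

```text
top big ((527.8175048828125, 285.6611328125), 22.726951599121094) small ((542.579345703125, 393.7406311035156), 16.270700454711914)
bar dir 78.38441 at [536.3833 343.0568] y range 263.6748872907672 408.84630334744935
(np.int32(570), array([639.5, 366. ]), array([78.7, 40.6]), 83.6, array([638.8, 364.9,  35.2]))
(np.int32(420), array([625.9, 275.1]), array([50.1, 50.7]), 39.8, array([625. , 273.8,  37.4]))
(np.int32(817), array([532.1, 336.8]), array([148. ,  42.2]), 85.1, array([534.3, 330.3,  32. ]))
(np.int32(783), array([436.4, 353.5]), array([92.7, 52. ]), 81.5, array([436.3, 351.9,  33. ]))
(np.int32(198), array([ 622.8, -292. ]), array([36.3, 39.5]), 50.2, array([ 623.5, -291.8,   38.9]))
(np.int32(810), array([ 531.1, -325.5]), array([109. ,  90.4]), 23.2, array([ 531.4, -314.1,   47.3]))
(np.int32(209), array([ 541.1, -222.7]), array([35.4, 37.2]), 89.2, array([ 541.4, -221.6,   38.6]))
scene big ((529.0792846679688, 285.739501953125), 23.191547393798828) small ((544.7778930664062, 393.0728759765625), 15.643800735473633)
bar dir 79.298256 at [538.4973  343.68903] y range 263.5257611143454 408.6078533079581
(np.int32(1251), array([437.8, 352.6]), array([90.1, 54.8]), 81.3, array([440. , 352.3,  30.7]))
(np.int32(1316), array([539.4, 335.1]), array([146.5,  42.7]), 78.5, array([538.6, 331.7,  30.4]))
(np.int32(759), array([627.8, 275. ]), array([50.4, 51. ]), 52.5, array([630.5, 273.9,  36.2]))
(np.int32(1118), array([640.1, 365.8]), array([78.6, 43. ]), 82.3, array([643.3, 364.8,  34.1]))
(np.int32(935), array([ 531.3, -318.5]), array([89.9, 62.4]), 0.4, array([ 535. , -310.7,   49.5]))
(np.int32(233), array([ 543.3, -222.3]), array([38.3, 34.5]), 55.8, array([ 545.4, -220.7,   37.8]))
(np.int32(270), array([ 625.7, -292.6]), array([33.9, 38.5]), 0.0, array([ 627.3, -290.7,   37.9]))
[-0.04231353  0.86952569 -0.3782334 ]
```

View pics/scene9.png

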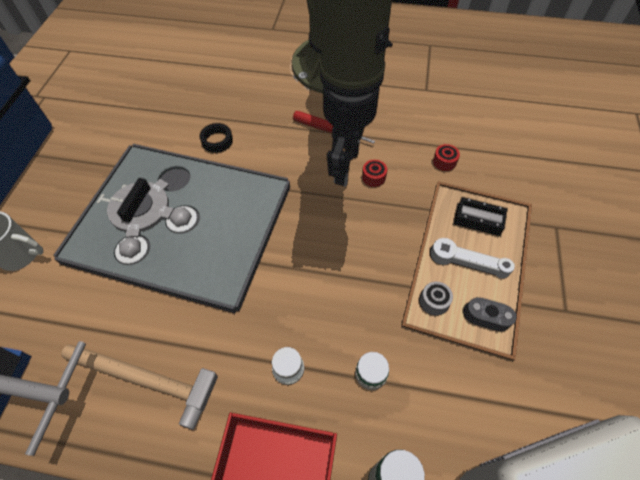

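View pics/top9.png

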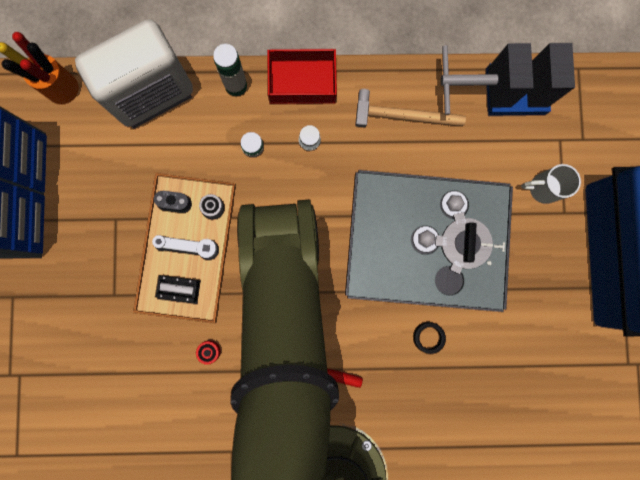

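Both nuts are seated and the ring is locked on the T. All four parts lie on their silhouettes, measured within about 4 mm: pedal at scene (481,216), crank at (472,258), bearing at (436,297) and clamp at (490,313). I'm handing it in.

```bash
python3 -c "from bench import *; print(sign_off())"
```

```text
the job is handed in; nothing more can be done
None
```

The job is handed in, with no verdict returned: by my last pictures both nuts present are seated in pockets, the ring is locked at the T (about 0.71 rad), and the crank, pedal, bearing and clamp lie on their silhouettes within about 4 mm.

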